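Pack the finishing caddy with a tin that must be stood up first

ROBOT

A 7-joint arm with a two-finger parallel gripper is mounted at the origin on the work surface. World frame = base frame: x ahead of the robot, y to its left, z up, the work surface at z = 0. Lengths are in mm, angles in rad, forces in N, time in s.
With the tool pointing down it reaches from about 350 to 775 mm from the base axis. Payload 3.1 kg.
Tool frame: the origin (TCP) lies at the very end of the fingers, on their centre line; the grasp point (between the pads) lies 19 mm behind it; z points along the fingers, y is the line along which they close (so a half turn about z gives the same grasp; the last joint's range is limited). The gripper opens to 85 mm and grips with 20 to 120 N. Pads are 22 mm wide; open, the fingers measure 114 mm over their backs; the gripper's body (76 mm by 85 mm) begins 54 mm behind the grasp point. The pads swing forward as they close: fully open they stand 13 mm farther back than shut.
Start: joints at [-1.353, 0.311, 0.014, 1.512, -0.004, 1.319, -0.027], TCP at [141.26, 531.567, 206.904] pointing down, gripper open.
Joint ranges: [-2.7, 2.7], [-0.3, 1.91], [-1.27, 1.3], [0.12, 2.57], [-1.44, 4.58], [0.2, 2.03], [-3.05, 3.05]. Speed limits (rad/s): [2.79, 2.79, 3.14, 3.14, 3.14, 3.14, 3.14].

INTERFACE

Orientations are given as a rotation vector (axis times angle).
In Python, from cell import ctrl gives the robot as it stands.
- The arm moves only by the tool servo_tool, never from a script. Its argument "steps" is a list of rows, each a list of 5 numbers: the shift along the tool's x, y, z in m, then the turn about the tool's z in degrees, then the closure, from -1 (fully open) to 1 (shut). In form: [[tx, ty, tz, roll, gripper], ...]. A call has 1 to 5 rows; each row is the pose to reach, as a shift and turn from the pose commanded when the call began, along the tool's axes at that moment; what a row does not reach only later rows make up. A row lasts 1/8 s, in which the tool goes at most 62.5 mm and 10.7 degrees, less where a joint would pass 70% of its speed; a pose out of reach is approached as far as the arm can. A call with a gripper value outside its range is refused whole. The fingers move at their own pace and stop on an object; "squeeze" is the grip in N (left out, the last holds). Time passes only in rows, so rows that repeat a pose let the fingers close. It gives the time, the measured TCP pose, the force, the opening and the grip force at its end, in the units of the state.
- ctrl.observe(): the state, without advancing time (a new reading comes with each control period).
- ctrl.grab_frame(name): name is "side" or "top"; returns a dict with "pixels" (480x640x3 uint8, red, green, blue), "fx", "fy", "cx", "cy" (pixels), "k1" (the pictures are not rectified: a ray, as slopes to the right and down, at radius r is drawn at 1 + k1 r^2 times it, then the intrinsics apply), "cam_to_world" (4x4, takes a point from camera to world coordinates). Camera axes: x right, y up, looking along -z (the intrinsics and any distortion apply to the point x, -y, -z); pixel columns grow to the right and rows downward; lengths in mm; the calibration is good to about 2 mm. A picture is of the moment at which its call begins. There is no depth.
- ctrl.job_done(): hands the job in; it is judged then, once.
The state is a dict: "clock": time; "joint_positions": joint angles; "qvel": joint speeds; "effort": joint torques, N m; "tool_pos": TCP position; "orientation": TCP orientation; "contact_force": force on the tool from outside, world axes, zero at the start; "ft_torque": the same for the moment, N m; "opening": opening from 0.0 (shut) to 1.0 (fully open); "grip_force": force on a finger pad.
Only numpy, scipy, OpenCV 4.12 (cv2) and the standard library are available. Lean on these libraries where they do the work, as an engineer would, in place of code of your own. Each camera call takes 0.05 s, during which the arm holds its last target. There are 200 camera calls.

TASK

Pack the plywood caddy on the bench: the cork block already in it, the tall jar and the flat metal tin must all end up standing upright side by side in one row, each right down on the caddy's floor; they only just fit, so slide what is in the caddy along to make room. The tin lies on its narrow side: stand it on its foot on the bench, cap up, and let go of it there, then take it again the other way, from above across its width, to pack it. Do not tip the jar over, and leave the other things on the bench where they are.

Things in the scene. Friction and masses are not known exactly. Their poses are not given: they have to be found in the camera images.
- caddy_in (a point): Centre of the inner floor of the caddy, an open plywood box fixed to the bench. Inside it is 60 mm along its x and 147 mm along its y (the row direction); walls 8 mm thick, rim 44 mm above this inner floor; inner floor 8 mm above the bench. z up.
- cork: Cork block, loose, standing in the caddy somewhere along the row from the start: 56 mm along its x, 50 mm along its y, 100 mm tall. Origin at the centre of its underside, z up, axes about parallel to the caddy's.
- jar: Tall round glass jar with a paper label and a white cap, 54 mm diameter, 105 mm tall, standing on the bench outside the caddy. Origin at the centre of its underside, z up along its axis. Grip it around its middle, 60 to 70 mm up.
- tin: Flat rectangular aluminium tin with a paper band; low black cap (28 mm diameter, 8 mm high) on its +x end. Body 108 mm along x, 40 mm along y, 56 mm along z. At the start it lies on its narrow (40 mm) side, x level, z up; it is upright when x points up. Origin at the centre of the side it lies on at first: body spans x -54 to 54, y -20 to 20, z 0 to 56 mm.
- tin_foot (a point): Centre of the tin's foot, the 40 x 56 mm end face away from the cap; axes as the tin's (x points from the foot to the cap).
- squat_jar: Bystander: squat round jar like the tall one but 66 mm diameter and 62 mm tall. Origin at the centre of its underside. It may stand in either of the two jar places.
- brush: Bystander: a brush with wooden handle lying on the bench between the robot and the caddy, under 25 mm high; origin on its underside.
- mug: Bystander: white mug, 76 mm diameter, 90 mm tall, beyond the caddy. Origin at the centre of its underside.
- bottle: Bystander: clear bottle, 72 mm diameter, 190 mm tall, at the far edge. Origin at the centre of its underside.
- hammer: Bystander: hammer lying at the far left. Origin on its underside.
- bowl: Bystander: white bowl, 120 mm diameter, 50 mm tall, at the near left. Origin at the centre of its underside.
Mind the look-alikes: they are no part of the job. What is shaped like the tin but blue or red is not meant.

How it is judged (in metres and radians):
On the way:
1. the tin stands on its foot on the bench, cap up, outside the caddy and let go of (not touched by the fingers) (angle between tin's own x axis and vertical below 0.1 rad and height (world z) of tin_foot between -0.005 and 0.005 m and contact force between tin and the fingers below 0.05 N and linear speed of tin below 0.03 m/s), for 0.2 s.
At the end, for the whole second after the job is handed in: Cork block, jar and tin (cap up) all stand in the caddy: the underside of each within 6 mm of the caddy's inner floor and inside its walls, upright to 5 degrees (0.09 rad), released and at rest (z of cork in the frame of caddy_in between -0.006 and 0.006 m and x of cork in the frame of caddy_in between -0.006 and 0.006 m and y of cork in the frame of caddy_in between -0.052 and 0.052 m and angle between each of cork, jar's own z axis and vertical below 0.09 rad and linear speed of each of cork, jar, tin below 0.02 m/s and angular speed of each of cork, jar, tin below 0.15 rad/s and z of jar in the frame of caddy_in between -0.006 and 0.006 m and x of jar in the frame of caddy_in between -0.007 and 0.007 m and y of jar in the frame of caddy_in between -0.05 and 0.05 m and z of tin_foot in the frame of caddy_in between -0.006 and 0.006 m and x of tin_foot in the frame of caddy_in between -0.006 and 0.006 m and y of tin_foot in the frame of caddy_in between -0.057 and 0.057 m and angle between tin's own x axis and vertical below 0.09 rad); the robot touches nothing.
It fails at once if the jar is tipped by more than 35 degrees (angle between jar's own z axis and vertical above 0.61 rad).
It fails at once if a bystander (squat jar, brush, mug, bottle, hammer or bowl) is moved by more than 40 mm (distance of any of squat_jar, brush, mug, bottle, hammer, bowl from where it was at the start of the episode above 0.04 m).
It also fails if it takes over 72 s, if anything falls off the work surface, if the arm or the gripper's body presses on something with over 40 N, if the wrist force passes 120 N, or if a joint passes its speed limit or range.

## Working session

There is one attempt and no reset: what is moved stays moved. The work goes in short steps, Python scripts to look and compute and a tool call to move; the robot and the scene stay as the last step left them, time stands still between calls to the robot, and variables do not carry over. Pictures are saved under pics/ and viewed, at most 10 in all, crops included, and the job is handed in when it is done.

Besides the shell and the picture viewer there is one more tool, called after "Request:" as name(argument=value, ...), one argument or row to a line, values as JSON. servo_tool: Moves the arm, as the interface text tells. Its arguments: {"type":"object","properties":{"steps":{"type":"array"},"squeeze":{"type":"number"}},"required":["steps"]}

```bash
ls; mkdir -p pics
cat > h.py <<'E'
import numpy as np, cv2
from cell import ctrl
def K(f): return np.array([[f['fx'],0,f['cx']],[0,f['fy'],f['cy']],[0,0,1.]]), np.array([f['k1'],0,0,0,0.])
def px2w(f,uv,z):
    k,d=K(f); n=cv2.undistortPoints(np.array([[uv]],float),k,d)[0,0]
    T=np.array(f['cam_to_world']); r=T[:3,:3]@np.array([n[0],-n[1],-1]); o=T[:3,3]
    return o+r*(z-o[2])/r[2]
def w2px(f,P):
    k,d=K(f); T=np.array(f['cam_to_world']); p=(np.atleast_2d(P)-T[:3,3])@T[:3,:3]; p=p*[1,-1,-1]
    return cv2.projectPoints(p.reshape(-1,1,3),np.zeros(3),np.zeros(3),k,d)[0][:,0]
def snap(n,fn):
    f=ctrl.grab_frame(n); cv2.imwrite(fn,f['pixels'][:,:,::-1]); np.save('/tmp/%s.npy'%n,f,allow_pickle=True); return f
def load(n): return np.load('/tmp/%s.npy'%n,allow_pickle=True).item()
E
python3 - <<'E'
from h import *
for n in('top','side'):
    f=snap(n,f'pics/{n}0.png'); print(n,f['fx'],f['k1'],np.round(f['cam_to_world'],3).tolist())
print(ctrl.observe())
E
```

```text
pics
top 475.2024097839257 -0.009736577250728932 [[-0.006, 0.983, -0.184, 293.696], [-1.0, -0.01, -0.023, 54.527], [-0.025, 0.184, 0.983, 995.772], [0.0, 0.0, 0.0, 1.0]]
side 471.32655464404735 -0.0714803632398185 [[0.885, 0.222, -0.41, 112.525], [-0.465, 0.469, -0.751, -629.009], [0.025, 0.855, 0.518, 530.587], [0.0, 0.0, 0.0, 1.0]]
{'clock': 0.1, 'joint_positions': array([-1.35270035,  0.31166001,  0.01401424,  1.51286854, -0.00439686,
        1.31920898, -0.02720632]), 'qvel': array([-0.00078653, -0.00166404, -0.00011863, -0.00411404, -0.00077353,
        0.00146586, -0.00136539]), 'effort': array([ 7.09730775e-04, -3.80850828e+01,  1.46649359e-01, -2.31240821e+01,
        1.22547030e-02,  8.03492905e-03,  2.20383788e-05]), 'tool_pos': array([141.1080615 , 530.87166149, 205.93332822]), 'orientation': array([-0.40683766, -3.11495941,  0.00330932]), 'contact_force': array([0.72835282, 0.53067035, 0.37371374]), 'ft_torque': array([-0.02792675, -0.00224904,  0.01510997]), 'grip_force': 0.0, 'opening': 0.9975937036389261}
```

View pics/top0.png

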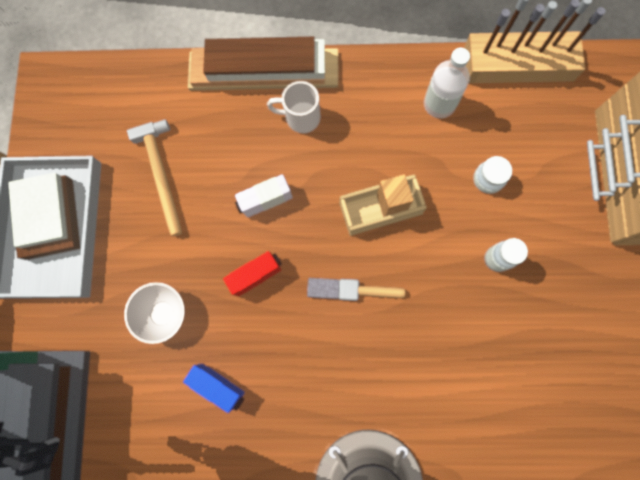

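View pics/side0.png

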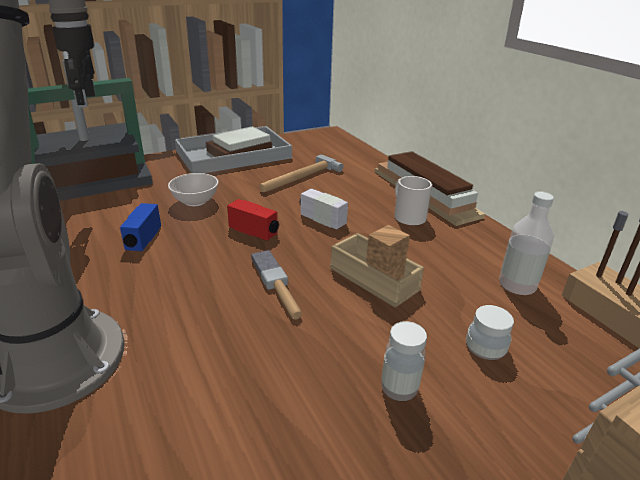

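Jars: the taller, narrower one at side (405,360), top (507,255), is the tall jar. The one at side (490,332), top (494,175), is squat. Tin candidates in the top view are white (264,195), red (252,273) and blue (213,388). The white one with the pale band fits the aluminium tin, since red and blue are ruled out. The caddy is at top (383,205) and holds the cork at (398,190). An enlarged crop will confirm this.

Run:
```python
from h import *
t=load('top')['pixels'];s=load('side')['pixels']
r=lambda a,w,h:cv2.resize(a,(w,h),interpolation=cv2.INTER_CUBIC)
a=r(t[160:235,230:330],400,300); b=r(t[160:235,330:430],400,300)
c=r(s[170:245,280:380],400,300); d=r(s[215:305,320:440],400,300)
cv2.imwrite('pics/crop.png',np.vstack([np.hstack([a,b]),np.hstack([c,d])])[:,:,::-1])
```

```text
(no output)
```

View pics/crop.png

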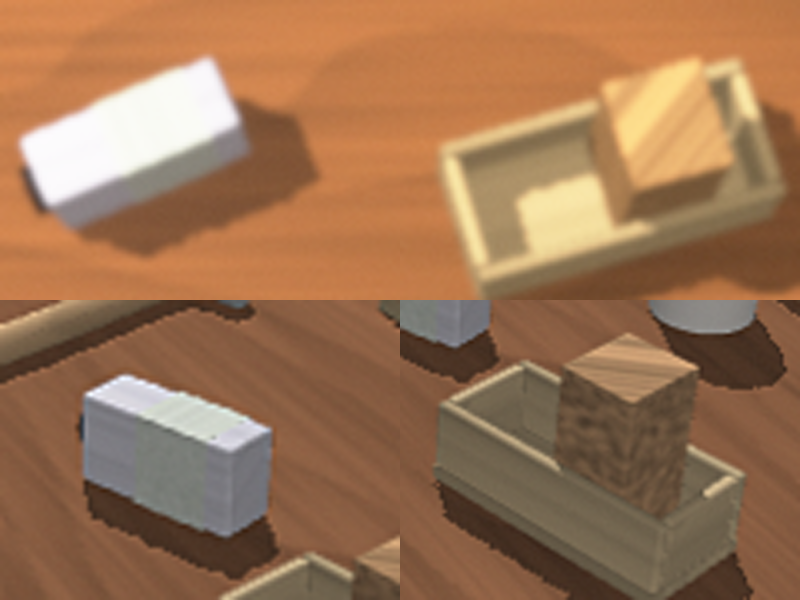

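White tin confirmed, with its cap at the left end in the top view (237,205). The cork stands toward the right end of the caddy. Next I fit the poses from the corners in both views.

```bash
cat > fit.py <<'E'
from h import *
from scipy.optimize import least_squares
t=load('top');s=load('side')
def fit(L,W,z,tp,sp,g,label):
    # local corners: long axis u (L), short axis v (W): order (+u+v),(+u-v),(-u-v),(-u+v)
    C=np.array([[1,1],[1,-1],[-1,-1],[-1,1]])*[L/2,W/2]
    def res(p,raw=False):
        R=np.array([[np.cos(p[2]),-np.sin(p[2])],[np.sin(p[2]),np.cos(p[2])]])
        out=[]
        for f,pts in((t,tp),(s,sp)):
            for i,zz,uv in pts:
                P=np.r_[R@C[i]+p[:2],zz]; out.append(w2px(f,P)[0]-uv)
        return np.array(out) if raw else np.ravel(out)
    r=least_squares(res,g,x_scale=[10,10,.1],loss='soft_l1'); print(label,np.round(r.x[:2],1),'yaw',round(r.x[2],4),'\n',np.round(res(r.x,True),1).tolist())
    return r.x
E
python3 - <<'E'
from fit import *
# u toward +y world (image left), v then toward -x (image down). yaw ~ pi/2
fit(108,40,56,[(1,56,(235.5,195.5)),(2,56,(282.5,174.5)),(3,56,(290.7,191))],
 [(0,56,(300.75,193.75)),(1,56,(311.25,188.75)),(2,56,(347.75,202.5)),(3,56,(337.5,207.5)),(0,0,(301.2,216.2)),(3,0,(337,229)),(2,0,(347,223))],[600,280,1.57],'tin')
fit(163,76,52,[(1,52,(340.75,197)),(0,52,(350.75,233)),(2,52,(416.2,175)),(3,52,(425.7,207.5))],
 [(0,52,(331.4,247.4)),(1,52,(357.5,233.6)),(2,52,(423.5,268.1)),(3,52,(398,281))],[550,50,1.57],'caddy')
fit(50,56,108,[(1,108,(380,181.2)),(2,108,(405,175)),(3,108,(413,201.2)),(0,108,(387.5,207.5))],
 [(1,108,(389,224.9)),(2,108,(409.1,236)),(3,108,(389.6,245.6)),(0,108,(368.9,236))],[550,20,1.57],'cork')
for (x0,x1,y0,y1),f,z,nm in [((480,535,230,280),t,105,'jar'),((470,520,150,200),t,62,'squat'),((380,435,315,350),s,105,'jar_s'),((465,520,300,330),s,62,'squat_s')]:
    c=f['pixels'][y0:y1,x0:x1].astype(int); m=(c.min(2)>215)
    v,u=np.nonzero(m); print(nm,m.sum(),u.mean()+x0,v.mean()+y0,u.min()+x0,u.max()+x0,v.min()+y0,v.max()+y0,px2w(f,(u.mean()+x0,v.mean()+y0),z).round(1))
# brush, bystanders rough
for nm,uv in dict(brush1=(308,290),brush2=(404,293),mug=(302,108),bottle=(447,90),bowl=(155,313)).items(): print(nm,px2w(t,uv,10).round(0))
E
```

```text
tin [577.3 205.7] yaw 1.9907 
 [[-0.0, 0.0], [0.9, -0.0], [0.4, 0.3], [-0.8, -0.8], [-0.2, -1.4], [0.9, -1.4], [0.6, -0.1], [-1.3, -1.7], [-0.1, 0.7], [0.3, -0.0]]
caddy [554.1 -41.7] yaw 1.852 
 [[-0.5, 0.3], [0.3, -1.1], [-0.5, 0.3], [1.9, 1.9], [-0.9, -2.1], [-0.1, -1.8], [1.1, -1.5], [0.4, 2.8]]
cork [562.2 -61.9] yaw 1.816 
 [[0.4, -0.1], [0.2, -0.2], [0.3, 0.5], [0.8, 0.6], [-0.1, -1.5], [1.3, -1.7], [-0.0, -0.5], [-0.9, -2.7]]
jar 520 513.2326923076923 250.4653846153846 499 526 239 263 [ 444.5 -277.5  105. ]
squat 629 495.8934817170111 169.63275039745628 476 510 157 182 [ 619.7 -271.5   62. ]
jar_s 637 408.33124018838305 333.4960753532182 391 425 322 345 [ 440.3 -280.7  105. ]
squat_s 207 488.58937198067633 314.80193236714973 476 512 305 328 [ 610.5 -268.2   62. ]
brush1 [382. 116.  10.]
brush2 [374. -82.  10.]
mug [788. 130.  10.]
bottle [ 826. -195.   10.]
bowl [336. 434.  10.]
```

```bash
cat >> h.py <<'E'
from scipy.spatial.transform import Rotation as Ro
def go(x,y,z,yaw=None,o=None):
    """print tool-frame shift (m), roll (deg) from now to TCP x,y,z with finger line at angle yaw"""
    o=o or ctrl.observe(); R=Ro.from_rotvec(o['orientation']).as_matrix()
    d=R.T@(np.array([x,y,z])-o['tool_pos'])/1000; roll=0
    ya=np.arctan2(R[1,1],R[0,1])
    if yaw is not None: # tool z down: positive roll lowers world yaw
        roll=-np.degrees((yaw-ya+np.pi/2)%np.pi-np.pi/2)
    print('shift',d.round(4),'roll',round(roll,1),'| now',o['tool_pos'].round(1),'fingeryaw',round(ya,3),'tilt',np.round(R[:,2],3),'j7',round(o['joint_positions'][6],2),'t',round(o['clock'],2))
E
python3 - <<'E'
from h import *
go(560,244,110,0.42)
E
```

```text
shift [-0.4785 -0.1695  0.0963] roll 51.1 | now [141.1 530.9 205.9] fingeryaw 1.311 tilt [-0.    -0.002 -1.   ] j7 -0.03 t 0.1
```

Request:
servo_tool(
  steps=[
    [-0.06,-0.021,0.01,10,-1],
    [-0.12,-0.042,0.02,20,-1],
    [-0.18,-0.063,0.03,30,-1],
    [-0.24,-0.084,0.04,40,-1],
    [-0.3,-0.105,0.05,50,-1],
  ],
  squeeze=20,
)

```text
clock: 0.72
tool_pos: [397.8, 356.8, 157.8]
orientation: [-1.692, -2.647, 0.0]
contact_force: [1.2, 0.3, 0.2]
opening: 1.002
grip_force: 0.0
```

Run:
```python
from h import *
go(560,244,110,0.42)
```

```text
shift [-0.1705  0.0999  0.0477] roll 0.7 | now [397.8 356.8 157.8] fingeryaw 0.433 tilt [-0. -0. -1.] j7 -0.24 t 0.72
```

Request:
servo_tool(
  steps=[
    [-0.055,0.032,0.015,0.7,-1],
    [-0.11,0.065,0.03,0.7,-1],
    [-0.165,0.097,0.045,0.7,-1],
    [-0.165,0.097,0.045,0.7,-1],
  ],
)

```text
clock: 1.23
tool_pos: [557.7, 242.8, 111.4]
orientation: [1.712, 2.63, -0.008]
contact_force: [0.4, 0.6, 0.3]
opening: 1.001
grip_force: 0.0
```

Run:
```python
from h import *
go(560,244,9,0.42)
```

```text
shift [0.0007 0.0029 0.1024] roll -0.2 | now [557.7 242.8 111.4] fingeryaw 0.417 tilt [-0.    -0.006 -1.   ] j7 0.12 t 1.23
```

Request:
servo_tool(
  steps=[
    [0.001,0.003,0.05,0,-1],
    [0.001,0.003,0.095,0,-1],
    [0.001,0.003,0.1,0,-1],
    [0.001,0.003,0.1,0,1],
    [0.001,0.003,0.1,0,1],
  ],
)

```text
clock: 1.85
tool_pos: [558.7, 253.1, 15.9]
orientation: [1.7, 2.639, 0.006]
contact_force: [0.6, 0.3, 0.5]
opening: 0.603
grip_force: 0.0
```

Request:
servo_tool(
  steps=[
    [0,0,0,0,1],
    [0,0,0,0,1],
    [0,0,0,0,1],
  ],
)

```text
clock: 2.22
tool_pos: [558.6, 253.1, 15.8]
orientation: [1.7, 2.639, 0.006]
contact_force: [0.2, 0.4, 6.6]
opening: 0.46
grip_force: 21.2
```

Run:
```python
from h import *
f=snap('side','pics/s1.png'); cv2.imwrite('pics/s1.png',cv2.resize(f['pixels'][130:280,200:400],(800,600))[:,:,::-1])
go(560,244,9,0.42)
```

```text
shift [-0.0088 -0.0025  0.0068] roll 0.4 | now [558.6 253.1  15.8] fingeryaw 0.426 tilt [ 0.004  0.002 -1.   ] j7 0.15 t 2.27
```

View pics/s1.png

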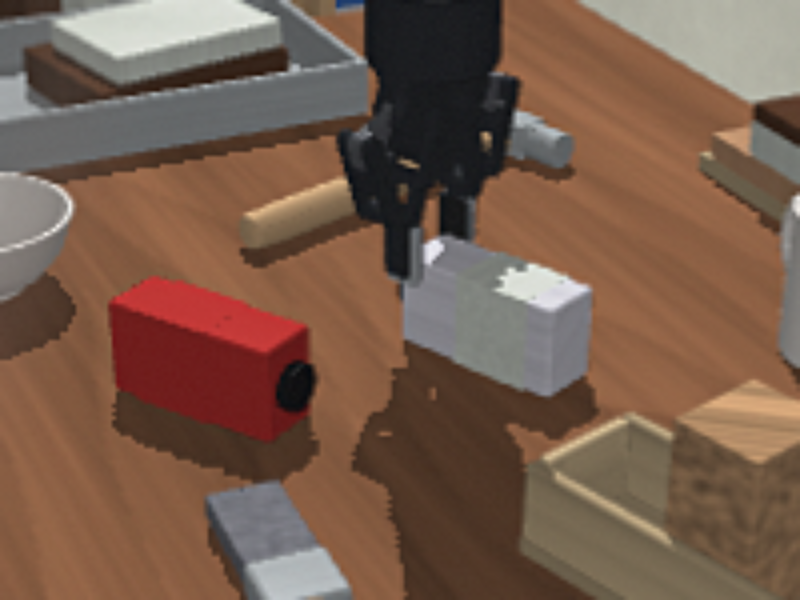

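The fingers hold the tin's cap end at side (303,195), but only with the pad edge and a little high. I'll regrip slightly inward and lower.

Request:
servo_tool(
  steps=[
    [0,0,0,0,0.3],
    [-0.006,-0.001,0.01,0,0.3],
    [-0.006,-0.001,0.01,0,0.3],
    [-0.006,-0.001,0.01,0,1],
    [-0.006,-0.001,0.01,0,1],
  ],
)

```text
clock: 2.9
tool_pos: [559.3, 251.8, 10.1]
orientation: [-1.698, -2.64, -0.015]
contact_force: [-8.3, 3.1, 25.7]
opening: 0.461
grip_force: 29.3
```

Request:
servo_tool(
  steps=[
    [0,0,0,0,1],
    [0,0,0,0,1],
    [0,0,-0.02,0,1],
    [0,0,-0.04,0,1],
    [0,0,-0.04,0,1],
  ],
)

```text
clock: 3.52
tool_pos: [559.8, 246.7, 45.0]
orientation: [1.7, 2.639, 0.005]
contact_force: [0.2, 0.1, -1.7]
opening: 0.458
grip_force: 25.7
```

Run:
```python
from h import *
f=snap('side','pics/s2.png'); cv2.imwrite('pics/s2.png',cv2.resize(f['pixels'][155:245,260:380],(600,450))[:,:,::-1])
go(560,244,9,0.42)
```

```text
shift [-0.0027  0.0003  0.0346] roll 0.3 | now [558.6 246.4  43.6] fingeryaw 0.426 tilt [ 0.001  0.001 -1.   ] j7 0.15 t 3.58
```

View pics/s2.png

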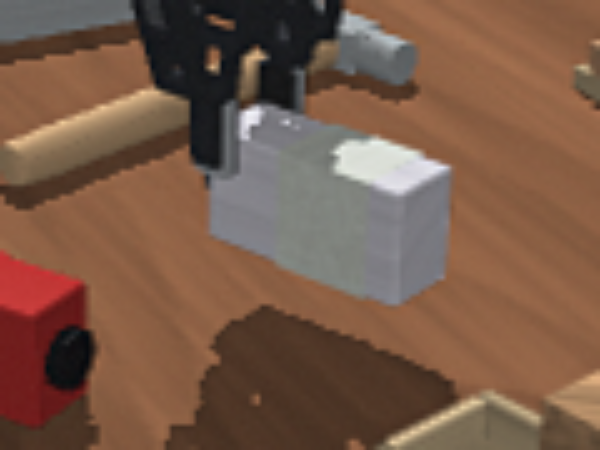

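The tin lifts level, because pad friction holds it. I'll ease the grip so the foot swings down while near the bench.

Request:
servo_tool(
  steps=[
    [0,0,0,0,0.085],
    [0,0,0,0,0.085],
    [0,0,0,0,0.085],
  ],
)

```text
clock: 3.95
tool_pos: [558.0, 246.0, 42.6]
orientation: [-1.701, -2.64, 0.002]
contact_force: [0.4, 0.2, -1.7]
opening: 0.46
grip_force: 25.7
```

```bash
cat >> h.py <<'E'
def tinang(f=None):
    """tin tilt from side view: pixels of light tin mask -> project onto plane; crude PCA print + save"""
    f=f or ctrl.grab_frame('side'); c=f['pixels'].astype(int)
    m=((c.min(2)>110)&(c.max(2)-c.min(2)<40)).astype(np.uint8); m[:,:285]=0;m[:150]=0;m[260:]=0;m[:,385:]=0
    n,l,s,ce=cv2.connectedComponentsWithStats(m); k=1+s[1:,4].argmax(); print('tin blob bbox',s[k],ce[k].round(1)); return f
E
python3 - <<'E'
from h import *
tinang(load('side')); tinang(); o=ctrl.observe(); print(o['grip_force'],o['opening'],o['contact_force'],o['tool_pos'])
E
```

```text
tin blob bbox [ 302  176   48   40 1336] [326.6 195.7]
tin blob bbox [ 302  177   48   40 1326] [326.2 197.1]
25.680802166461945 0.46235215187257767 [ 0.14584987  1.18930102 -2.18925282] [558.1429857  246.10151132  42.78529979]
```

Request:
servo_tool(
  steps=[
    [0,0,0,0,0.075],
    [0,0,0,0,0.075],
  ],
)

```text
clock: 4.25
tool_pos: [558.5, 246.2, 43.3]
orientation: [1.701, 2.641, 0.0]
contact_force: [-0.7, -0.6, -1.8]
opening: 0.464
grip_force: 21.1
```

Request:
servo_tool(
  steps=[
    [0,0,0,0,0.065],
    [0,0,0,0,0.065],
  ],
)

```text
clock: 4.5
tool_pos: [558.7, 246.1, 43.6]
orientation: [1.701, 2.641, 0.0]
contact_force: [1.0, -0.6, -1.6]
opening: 0.472
grip_force: 2.8
```

Run:
```python
from h import *
tinang(); o=ctrl.observe(); print(o['grip_force'],o['opening'],o['contact_force'],o['tool_pos'])
```

```text
tin blob bbox [ 297  177   51   50 1289] [321.3 201.2]
2.754798084497452 0.4670973598452577 [ 0.09512729 -0.82385051 -1.70393316] [558.68815473 246.12780335  43.59789914]
```

Run:
```python
from h import *
f=snap('side','pics/s3.png'); cv2.imwrite('pics/s3.png',cv2.resize(f['pixels'][155:245,260:380],(600,450))[:,:,::-1])
```

```text
(no output)
```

View pics/s3.png

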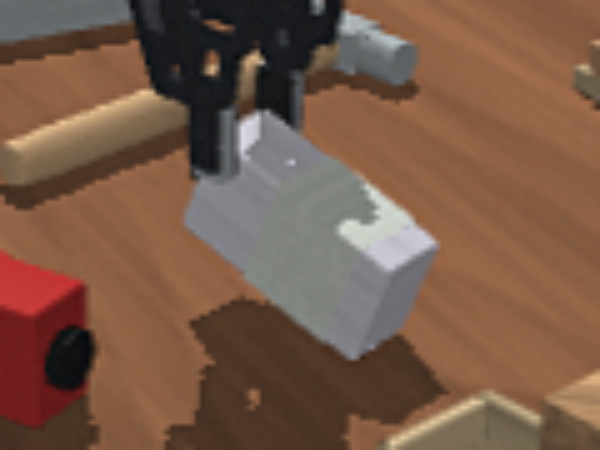

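It works: the tin pivots with the foot down at side (335,225). I'll raise slowly with the same light grip.

Request:
servo_tool(
  steps=[
    [0,0,-0.01,0,0.066],
    [0,0,-0.02,0,0.066],
    [0,0,-0.03,0,0.066],
    [0,0,-0.04,0,0.066],
    [0,0,-0.05,0,0.066],
  ],
)

```text
clock: 5.22
tool_pos: [558.4, 246.4, 94.1]
orientation: [-1.701, -2.641, -0.0]
contact_force: [0.7, -0.3, -1.5]
opening: 0.467
grip_force: 2.5
```

Request:
servo_tool(
  steps=[
    [0,0,0,0,0.066],
    [0,0,0,0,0.066],
    [0,0,0,0,0.066],
  ],
)

```text
clock: 5.6
tool_pos: [557.9, 246.0, 92.7]
orientation: [-1.701, -2.64, 0.002]
contact_force: [-0.3, 0.0, -2.0]
opening: 0.463
grip_force: 2.5
```

Run:
```python
from h import *
f=snap('side','pics/s4.png');tinang(f); cv2.imwrite('pics/s4.png',cv2.resize(f['pixels'][140:245,260:400],(600,450))[:,:,::-1])
o=ctrl.observe(); print(o['grip_force'],o['opening'],o['contact_force'],o['tool_pos'])
```

```text
tin blob bbox [ 288  160   41   51 1308] [308.7 186.5]
2.515152208507061 0.4660883163116149 [-0.35118806 -0.24061274 -2.32514091] [558.00167341 246.05717952  92.7414666 ]
```

View pics/s4.png

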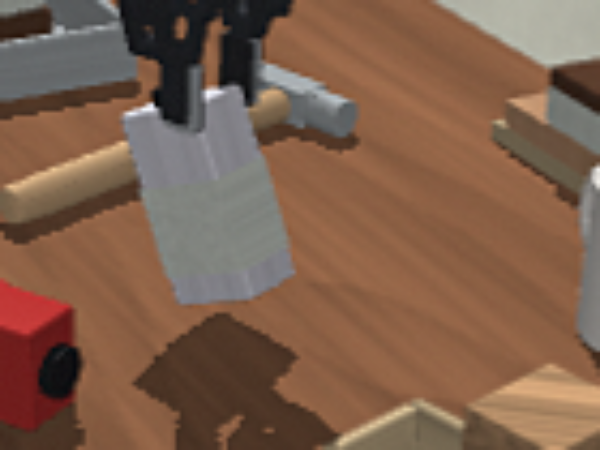

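Tin hangs cap-up, leaning roughly 15° (side 288–329, 160–211). I'll lower it until the foot edge touches, then flatten it.

Request:
servo_tool(
  steps=[
    [0,0,0.004,0,0.067],
    [0,0,0.008,0,0.067],
    [0,0,0.01,0,0.067],
    [0,0,0.01,0,0.067],
  ],
)

```text
clock: 6.15
tool_pos: [558.2, 246.1, 83.0]
orientation: [-1.701, -2.641, 0.001]
contact_force: [0.3, -0.4, -1.4]
opening: 0.467
grip_force: 3.4
```

Run:
```python
from h import *
tinang(); o=ctrl.observe(); print(o['grip_force'],o['opening'],o['contact_force'],o['tool_pos'],o['ft_torque'])
```

```text
tin blob bbox [ 289  164   39   51 1292] [308.7 190.4]
3.4242477267980576 0.4667527449327931 [ 0.65588718 -0.38332498 -1.88235697] [558.39703349 246.21210926  83.23018264] [ 0.01565576 -0.03215859 -0.0575137 ]
```

Request:
servo_tool(
  steps=[
    [-0.004,0,0.002,0,0.067],
    [-0.008,0,0.004,0,0.067],
    [-0.012,0,0.006,0,0.067],
    [-0.012,0,0.006,0,0.067],
  ],
)

```text
clock: 6.7
tool_pos: [565.0, 234.2, 78.8]
orientation: [1.702, 2.638, 0.003]
contact_force: [-0.4, -0.8, 5.8]
opening: 0.465
grip_force: 5.2
```

Run:
```python
from h import *
tinang(); o=ctrl.observe(); print(o['grip_force'],o['opening'],o['contact_force'],o['tool_pos'],o['ft_torque'])
```

```text
tin blob bbox [ 293  167   38   50 1289] [312.4 193. ]
5.268714800477028 0.46747502636571314 [-0.62891408 -1.49414421  6.01181682] [564.86546837 234.59296447  78.80754072] [-0.27483972  0.05151703  0.01122649]
```

Request:
servo_tool(
  steps=[
    [-0.004,0,0.001,0,0.066],
    [-0.008,0,0.003,0,0.066],
    [-0.012,0,0.004,0,0.066],
    [-0.014,0,0.004,0,0.066],
    [-0.014,0,0.004,0,0.066],
  ],
)

```text
clock: 7.38
tool_pos: [570.2, 221.8, 74.3]
orientation: [1.701, 2.639, 0.001]
contact_force: [-0.1, -1.2, 6.0]
opening: 0.465
grip_force: 5.1
```

Run:
```python
from h import *
f=snap('side','pics/s5.png');tinang(f); cv2.imwrite('pics/s5.png',cv2.resize(f['pixels'][140:245,260:400],(600,450))[:,:,::-1])
o=ctrl.observe(); print(o['grip_force'],o['opening'],o['contact_force'],o['tool_pos'])
```

```text
tin blob bbox [ 297  169   35   50 1263] [314.8 194.9]
5.0637707859277725 0.4670964926054991 [ 0.21035409 -2.37203202  5.68112347] [570.20036704 221.94455433  74.32534977]
```

View pics/s5.png

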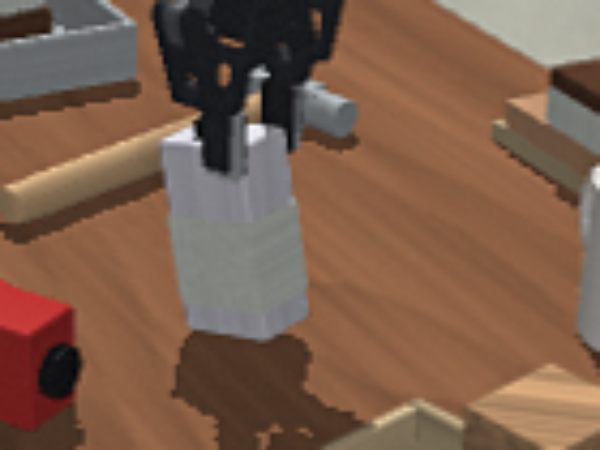

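Nearly upright (leaning a few degrees). I'll flatten it a bit more, then release gently.

Request:
servo_tool(
  steps=[
    [-0.004,0,0.002,0,0.066],
    [-0.008,0,0.003,0,0.066],
    [-0.011,0,0.004,0,0.066],
    [-0.011,0,0.004,0,0.066],
  ],
)

```text
clock: 7.92
tool_pos: [574.3, 211.8, 69.5]
orientation: [1.702, 2.639, -0.0]
contact_force: [-0.1, -1.9, 4.1]
opening: 0.47
grip_force: 4.7
```

Request:
servo_tool(
  steps=[
    [0,0,0,0,0.04],
    [0,0,0,0,-0.1],
    [0,0,0,0,-0.4],
    [0,0,0,0,-0.4],
    [0,0,0,0,-0.4],
  ],
)

```text
clock: 8.55
tool_pos: [573.6, 212.6, 69.3]
orientation: [-1.701, -2.641, 0.0]
contact_force: [-1.1, -0.4, 0.6]
opening: 0.702
grip_force: 0.0
```

Run:
```python
from h import *
tinang(); go(600,150,200)
```

```text
tin blob bbox [ 304  173   30   51 1200] [319. 199.]
shift [-0.0678 -0.0019 -0.1307] roll 0 | now [573.7 212.6  69.3] fingeryaw 0.426 tilt [-0.  0. -1.] j7 0.21 t 8.6
```

Released; now straight up 130 mm, then take both views for the tin's standing pose.

Request:
servo_tool(
  steps=[
    [0,0,-0.03,0,-0.4],
    [0,0,-0.09,0,-1],
    [0,0,-0.13,0,-1],
    [-0.03,-0.06,-0.13,0,-1],
    [-0.06,-0.12,-0.13,0,-1],
  ],
)

```text
clock: 9.22
tool_pos: [495.0, 114.3, 200.1]
orientation: [1.699, 2.64, 0.002]
contact_force: [0.1, -1.4, 0.5]
opening: 0.995
grip_force: 0.0
```

Run:
```python
from h import *
t=snap('top','pics/t6.png');s=snap('side','pics/s6.png')
r=lambda a:cv2.resize(a,(400,300),interpolation=cv2.INTER_CUBIC)
cv2.imwrite('pics/m6.png',np.vstack([np.hstack([r(s['pixels'][150:225,280:380]),r(t['pixels'][150:225,250:350])]),np.hstack([r(s['pixels'][310:415,365:505][:, :140]),r(t['pixels'][170:230,340:420+0])])])[:,:,::-1])
go(444,-279,120,0.26)
```

```text
shift [-0.335  -0.197   0.0797] roll 9.0 | now [489.3 107.3 198.1] fingeryaw 0.416 tilt [-0.008 -0.003 -1.   ] j7 0.26 t 9.32
```

View pics/m6.png

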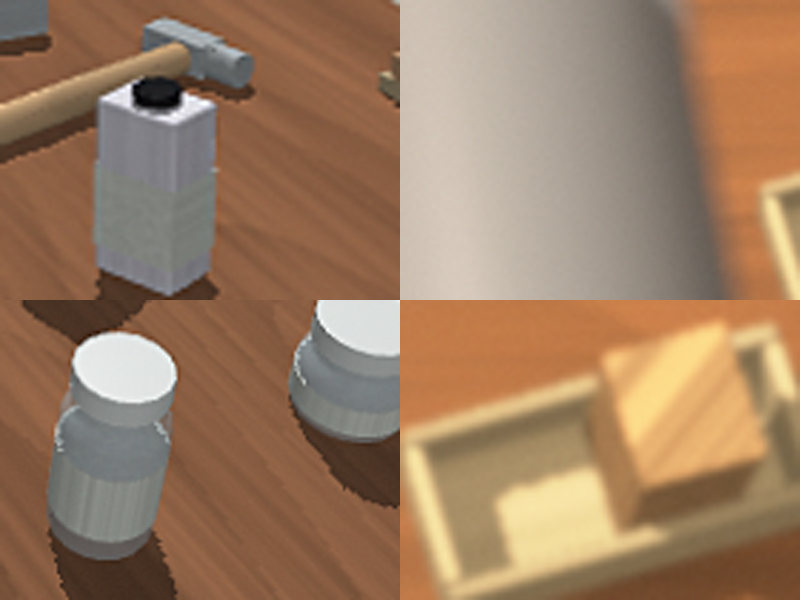

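The tin stands upright, cap up (side view: top face around (319,175), foot (323,223)), and is released. The arm blocks the top view. Jar next, while a script fits the standing tin.

Request:
servo_tool(
  steps=[
    [-0.055,-0.033,0.01,9,-1],
    [-0.11,-0.066,0.02,9,-1],
    [-0.165,-0.098,0.03,9,-1],
    [-0.22,-0.13,0.04,9,-1],
    [-0.275,-0.162,0.05,9,-1],
  ],
)

```text
clock: 9.95
tool_pos: [462.4, -193.2, 151.1]
orientation: [1.902, 2.499, 0.002]
contact_force: [1.4, -0.2, 0.2]
opening: 0.997
grip_force: 0.0
```

Request:
servo_tool(
  steps=[
    [-0.03,-0.018,0.005,0,-1],
    [-0.045,-0.027,0.01,0,-1],
    [-0.045,-0.027,0.01,0,-1],
    [-0.045,-0.027,0.01,0,-1],
  ],
)

```text
clock: 10.45
tool_pos: [449.0, -240.8, 141.1]
orientation: [-1.901, -2.501, -0.002]
contact_force: [0.8, -0.3, 0.8]
opening: 0.999
grip_force: 0.0
```

Run:
```python
from h import *
f=snap('top','pics/t7.png')
go(442.5,-279,45,0.26)
from fit import *
t=load('top')
# long axis u=yaw ~1.99 : 56 along u, 40 along v
fit(56,40,108,[],[(3,108,(323.75,180.5)),(2,108,(334,175.2)),(0,108,(305,175)),(3,0,(323,223.5)),(2,0,(333,217)),(0,0,(305,216))],[590,180,1.99],'tin standing')
# top view: tin + caddy mask checks
c=f['pixels'][150:210,240:330].astype(int); m=(c.min(2)>150); v,u=np.nonzero(m); print(m.sum(),u.min()+240,u.max()+240,v.min()+150,v.max()+150)
m=((c.max(2)<60)); v,u=np.nonzero(m); print('cap?',m.sum(),u.mean()+240,v.mean()+150,px2w(f,(u.mean()+240,v.mean()+150),114))
cv2.imwrite('/tmp/x.png',f['pixels'][:,:,::-1])
```

```text
shift [-0.0354 -0.0168  0.0961] roll 0.7 | now [ 449.1 -240.5  141.1] fingeryaw 0.272 tilt [ 0.001  0.001 -1.   ] j7 0.93 t 10.5
tin standing [571.5 218.2] yaw 1.9899 
 [[0.5, -0.1], [1.3, -0.4], [-0.7, -1.5], [-0.2, 0.4], [0.3, 0.5], [-1.2, 0.2]]
427 240 268 175 203
cap? 0 nan nan [nan nan nan]<stdin>:10: RuntimeWarning: Mean of empty slice.
  ret = ret.dtype.type(ret / rcount)
```

Request:
servo_tool(
  steps=[
    [-0.02,-0.01,0,0.7,-1],
    [-0.036,-0.017,0,0.7,-1],
    [-0.036,-0.017,0.01,0.7,-1],
    [-0.036,-0.017,0.05,0.7,-1],
    [-0.036,-0.017,0.09,0.7,-1],
  ],
)

```text
clock: 11.12
tool_pos: [442.6, -278.9, 49.7]
orientation: [1.915, 2.49, 0.003]
contact_force: [0.3, 0.0, -0.6]
opening: 0.997
grip_force: 0.0
```

Request:
servo_tool(
  steps=[
    [0,0,0.006,0,-1],
    [0,0,0.006,0,-0.5],
    [0,0,0.006,0,1],
    [0,0,0.006,0,1],
    [0,0,0.006,0,1],
  ],
  squeeze=30,
)

```text
clock: 11.75
tool_pos: [443.3, -282.0, 47.0]
orientation: [1.916, 2.485, 0.003]
contact_force: [0.6, 1.8, 6.7]
opening: 0.583
grip_force: 30.9
```

Run:
```python
from h import *
go(442.5,-279,45,0.26); o=ctrl.observe(); print(o['opening'],o['grip_force'],o['contact_force'])
f=load('top');c=f['pixels'][140:215,225:330]
cv2.imwrite('pics/a.png',np.hstack([cv2.resize(c,(400,300)),cv2.resize(f['pixels'][165:240,335:435],(400,300))])[:,:,::-1])
```

```text
shift [ 0.0031 -0.0001  0.002 ] roll -0.2 | now [ 443.3 -282.    47. ] fingeryaw 0.257 tilt [ 0.004 -0.001 -1.   ] j7 1.08 t 11.75
0.5826437738199514 30.894427565472142 [0.64208686 1.8338433  6.67470847]
```

View pics/a.png

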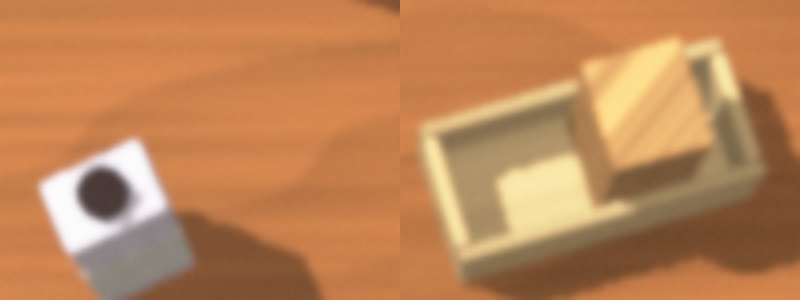

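Left crop: tin standing with the cap centre at top (252,188). Right crop: caddy rim corners at (340.5,197), (414.5,175), (425.5,204.5), (350,230.5). I refit both and lift the jar.

Request:
servo_tool(
  steps=[
    [0,0,-0.02,0,1],
    [0,0,-0.07,0,1],
    [0,0,-0.125,0,1],
    [0,0,-0.125,0,1],
  ],
)

```text
clock: 12.25
tool_pos: [444.0, -284.1, 174.7]
orientation: [1.913, 2.479, 0.002]
contact_force: [1.0, -0.9, -3.9]
opening: 0.575
grip_force: 31.6
```

Run:
```python
from fit import *
tc=w2px; 
x=fit(56,40,108,[(1,108,(235.5,185.5)),(2,108,(261.2,174.5)),(3,108,(270.1,193)),(0,108,(243.9,203.7))],[(3,108,(323.75,180.5)),(2,108,(334,175.2)),(0,108,(305,175)),(3,0,(323,223.5)),(2,0,(333,217)),(0,0,(305,216))],[590,180,1.99],'tin standing')
print('cap',px2w(t,(252.3,188.25),116))
a=[(1,52,(340.5,197)),(0,52,(350,230.5)),(2,52,(414.5,175)),(3,52,(425.5,204.5))]
b=[(0,52,(331.4,247.4)),(1,52,(357.5,233.6)),(2,52,(423.5,268.1)),(3,52,(398,281))]
fit(163,76,52,a,[],[550,-40,1.85],'caddy top'); fit(163,76,52,[],b,[550,-40,1.85],'caddy side'); fit(163,76,52,a,b,[550,-40,1.85],'caddy')
c=[(1,108,(380,181.2)),(2,108,(405,175)),(3,108,(413,201.2)),(0,108,(387.5,207.5))]
fit(50,56,108,c,[],[562,-60,1.82],'cork top')
go(500,-100,170); o=ctrl.observe(); print(o['opening'],o['grip_force'],o['contact_force'])
```

```text
tin standing [571.  218.1] yaw 1.9928 
 [[0.1, 0.3], [0.7, -0.2], [-0.2, -1.0], [-0.4, 0.1], [0.3, -0.0], [1.1, -0.4], [-0.9, -1.4], [-0.4, 0.5], [0.1, 0.5], [-1.3, 0.2]]
cap [569.83698627 217.49632472 116.        ]
caddy top [557.1 -39.6] yaw 1.8643 
 [[-1.4, -0.6], [0.3, 0.4], [-0.2, -1.5], [1.0, 2.9]]
caddy side [551.8 -44.7] yaw 1.8463 
 [[-1.1, -1.1], [-0.1, -0.8], [1.0, -0.1], [0.1, 4.2]]
caddy [555.5 -39.8] yaw 1.8515 
 [[-1.2, -0.4], [0.1, 0.7], [0.3, -0.4], [1.1, 4.2], [-0.7, -2.7], [-0.0, -2.4], [1.0, -2.2], [0.4, 2.0]]
cork top [562.7 -61.1] yaw 1.8113 
 [[0.0, -0.4], [-0.1, -0.4], [-0.2, 0.4], [0.3, 0.3]]
shift [0.1639 0.1008 0.0042] roll 0 | now [ 444.  -284.1  174.7] fingeryaw 0.257 tilt [ 0.009 -0.005 -1.   ] j7 0.99 t 12.25
0.5748373468270154 31.647076277586166 [ 1.00233791 -0.86675767 -3.91972534]
```

Corner picks for the caddy are inconsistent, so I'll refine it with an edge-based fit on the images already taken.

```bash
cat > edge.py <<'E'
from h import *
from scipy.optimize import minimize
def gm(f):
    g=cv2.cvtColor(f['pixels'],cv2.COLOR_RGB2LAB).astype(np.float32); g=cv2.GaussianBlur(g,(0,0),.8)
    return cv2.GaussianBlur(np.minimum(np.sqrt((cv2.Sobel(g,-1,1,0)**2+cv2.Sobel(g,-1,0,1)**2).sum(2)),120),(0,0),.8)
def rect(L,W,z): 
    C=np.array([[1,1],[1,-1],[-1,-1],[-1,1]])*[L/2,W/2]; return [(np.r_[C[i],z],np.r_[C[(i+1)%4],z]) for i in range(4)]
def pts(edges): return np.vstack([a+(b-a)*np.linspace(0.03,.97,60)[:,None] for a,b in edges])
def efit(P,frames,g0,label,bounds=10):
    G=[gm(f) for f in frames]
    def c(p):
        cs,sn=np.cos(p[2]),np.sin(p[2]); Q=P.copy(); Q[:,0]=cs*P[:,0]-sn*P[:,1]+p[0]; Q[:,1]=sn*P[:,0]+cs*P[:,1]+p[1]
        return -sum(cv2.remap(g,w2px(f,Q).astype(np.float32)[None],None,cv2.INTER_LINEAR).mean() for f,g in zip(frames,G))
    best=min((minimize(c,np.array(g0)+[dx,dy,da],method='Nelder-Mead',options=dict(initial_simplex=np.array(g0)+[dx,dy,da]+np.array([[0,0,0],[3,0,0],[0,3,0],[0,0,.03]]))) for dx in(-5,0,5) for dy in(-5,0,5) for da in (-.04,0,.04)),key=lambda r:r.fun)
    print(label,best.x.round(3),round(best.fun,1)); return best.x
E
python3 - <<'E'
from edge import *
t=load('top');s=load('side')
cad=pts(rect(163,76,52)+rect(147,60,52))
for fr,n in(([t],'top'),([s],'side'),([t,s],'both')): efit(cad,fr,[555,-41,1.83],'caddy '+n)
ck=pts(rect(50,56,108))
for fr,n in(([t],'top'),([s],'side'),([t,s],'both')): efit(ck,fr,[562,-61,1.82],'cork '+n)
tn=pts(rect(56,40,108))
for fr,n in(([t],'top'),([s],'side'),([t,s],'both')): efit(tn,fr,[571,218,1.99],'tin '+n)
E
```

```text
caddy top [557.872 -38.592   1.86 ] -94.6
caddy side [554.231 -41.486   1.862] -74.9
caddy both [557.634 -39.184   1.865] -164.9
cork top [564.034 -61.508   1.839] -107.7
cork side [560.056 -63.606   1.844] -105.3
cork both [562.527 -62.392   1.841] -201.8
tin top [571.607 220.286   1.993] -116.9
tin side [573.459 218.511   1.976] -111.8
tin both [572.026 219.812   1.994] -227.2
```

Averaging both views (the jar grasp agrees with the average): caddy at (556,−40), yaw 1.862. The cork is at u≈−23 along the row, so there is a 72 mm gap on the +u side. The jar goes in there.

Run:
```python
from h import *
go(545.7,-5.5,165,0.291)
```

```text
shift [0.2437 0.169  0.0091] roll -2.0 | now [ 444.  -284.1  174.7] fingeryaw 0.257 tilt [ 0.009 -0.005 -1.   ] j7 0.99 t 12.25
```

Request:
servo_tool(
  steps=[
    [0.04,0.028,0,-0.5,1],
    [0.08,0.056,0,-1,1],
    [0.12,0.084,0,-1.5,1],
    [0.16,0.112,0,-2,1],
    [0.2,0.14,0,-2,1],
  ],
)

```text
clock: 12.88
tool_pos: [524.8, -50.7, 168.2]
orientation: [-1.873, -2.518, 0.003]
contact_force: [0.4, 0.8, -4.3]
opening: 0.577
grip_force: 31.8
```

Request:
servo_tool(
  steps=[
    [0.03,0.02,0,0,1],
    [0.043,0.029,0,0,1],
    [0.043,0.029,0,0,1],
    [0.043,0.029,0,0,1],
  ],
)

```text
clock: 13.38
tool_pos: [540.6, -5.9, 169.7]
orientation: [1.879, 2.517, -0.003]
contact_force: [-1.0, 0.5, -2.8]
opening: 0.577
grip_force: 29.3
```

Run:
```python
from h import *
go(545.7,-5.5,120,0.291)
f=snap('side','pics/s8.png'); cv2.imwrite('pics/s8.png',cv2.resize(f['pixels'][150:300,310:450],(560,600))[:,:,::-1])
```

```text
shift [-0.001   0.0051  0.0497] roll -0.2 | now [540.6  -5.9 169.7] fingeryaw 0.288 tilt [-0.001 -0.002 -1.   ] j7 0.43 t 13.38
```

Request:
servo_tool(
  steps=[
    [-0.001,0.005,0.02,0,1],
    [-0.001,0.005,0.04,0,1],
    [-0.001,0.005,0.06,0,1],
    [-0.001,0.005,0.062,0,1],
    [-0.001,0.005,0.062,0,1],
  ],
)

```text
clock: 14.05
tool_pos: [546.8, -3.5, 108.7]
orientation: [1.876, 2.518, 0.0]
contact_force: [0.6, -0.5, -3.0]
opening: 0.573
grip_force: 29.8
```

Request:
servo_tool(
  steps=[
    [0,0,0.005,0,1],
    [0,0,0.01,0,1],
    [0,0,0.015,0,1],
    [0,0,0.015,0,1],
  ],
)

```text
clock: 14.55
tool_pos: [545.9, -2.2, 92.4]
orientation: [-1.874, -2.52, 0.001]
contact_force: [-0.4, 0.8, -3.1]
opening: 0.576
grip_force: 29.8
```

Run:
```python
from h import *
go(545.7,-5.5,56,0.291)
```

```text
shift [-0.0031 -0.0011  0.0364] roll 0.1 | now [545.9  -2.2  92.4] fingeryaw 0.292 tilt [-0.001 -0.    -1.   ] j7 0.47 t 14.55
```

No contact with the jar bottom 7 mm below the rim. On down.

Request:
servo_tool(
  steps=[
    [-0.002,-0.001,0.01,0,1],
    [-0.003,-0.001,0.018,0,1],
    [-0.003,-0.001,0.026,0,1],
    [-0.003,-0.001,0.032,0,1],
    [-0.003,-0.001,0.034,0,1],
  ],
)

```text
clock: 15.18
tool_pos: [546.0, -5.4, 58.3]
orientation: [-1.874, -2.52, 0.001]
contact_force: [1.1, -1.6, -3.5]
opening: 0.578
grip_force: 29.8
```

Run:
```python
from h import *
o=ctrl.observe(); print(o['contact_force'])
go(545.7,-5.5,56,0.291)
```

```text
[ 1.11241518 -1.57264869 -3.52513176]
shift [-0.     -0.0003  0.0023] roll 0.0 | now [546.   -5.4  58.3] fingeryaw 0.292 tilt [-0.001 -0.    -1.   ] j7 0.5 t 15.18
```

Request:
servo_tool(
  steps=[
    [-0.007,0,0.001,0,1],
    [-0.014,0,0.001,0,1],
    [-0.021,0,0.001,0,1],
    [-0.028,0,0.001,0,1],
    [-0.031,0,0.001,0,1],
  ],
)

```text
clock: 15.8
tool_pos: [555.5, -36.1, 58.1]
orientation: [1.876, 2.519, -0.0]
contact_force: [-0.5, 0.6, -3.4]
opening: 0.575
grip_force: 29.9
```

```bash
cat >> h.py <<'E'
C=np.array([556,-40.]);U=np.array([np.cos(1.862),np.sin(1.862)]);V=np.array([-U[1],U[0]])
def st():
    o=ctrl.observe(); d=o['tool_pos'][:2]-C; F=o['contact_force']
    print('TCP u %.1f v %.1f z %.1f | F u %.1f v %.1f z %.1f'%(d@U,d@V,o['tool_pos'][2],F[:2]@U,F[:2]@V,F[2]),'open',round(o['opening'],3),'grip',round(o['grip_force'],1))
E
python3 -c "
from h import *
st()"
```

```text
TCP u 3.8 v -0.6 z 58.1 | F u 0.7 v 0.3 z -3.4 open 0.575 grip 29.9
```

Request:
servo_tool(
  steps=[
    [-0.002,0,0,0,1],
    [-0.004,0,0,0,1],
    [-0.004,0,0,0,1],
  ],
)

```text
clock: 16.18
tool_pos: [556.1, -38.3, 57.9]
orientation: [-1.873, -2.52, -0.0]
contact_force: [-1.2, 1.9, -3.1]
opening: 0.578
grip_force: 30.1
```

```bash
python3 -c "
from h import *
st()"
```

```text
TCP u 1.6 v -0.6 z 57.9 | F u 2.2 v 0.6 z -3.1 open 0.578 grip 30.1
```

Request:
servo_tool(
  steps=[
    [-0.002,0,0,0,1],
    [-0.004,0,0,0,1],
    [-0.004,0,0,0,1],
    [-0.004,0,0,0,1],
  ],
)

```text
clock: 16.68
tool_pos: [555.8, -38.9, 57.7]
orientation: [-1.868, -2.518, -0.003]
contact_force: [-3.5, 6.3, 0.6]
opening: 0.576
grip_force: 30.8
```

```bash
python3 -c "
from h import *
st()"
```

```text
TCP u 1.1 v -0.1 z 57.7 | F u 7.0 v 1.6 z 0.6 open 0.576 grip 30.8
```

Request:
servo_tool(
  steps=[
    [-0.002,0,0,0,1],
    [-0.004,0,0,0,1],
    [-0.004,0,0,0,1],
    [-0.004,0,0,0,1],
  ],
)

```text
clock: 17.18
tool_pos: [555.6, -39.1, 57.6]
orientation: [-1.862, -2.515, -0.006]
contact_force: [-6.3, 10.2, 4.8]
opening: 0.581
grip_force: 31.6
```

```bash
python3 -c "
from h import *
st()"
```

```text
TCP u 1.0 v 0.1 z 57.6 | F u 11.6 v 3.1 z 4.8 open 0.581 grip 31.6
```

Stalled at the expected position: cork on the end wall, jar against cork. I'll unload, set the jar on the floor and release.

Request:
servo_tool(
  steps=[
    [0.004,0,0.001,0,1],
    [0.008,0,0.003,0,1],
    [0.008,0,0.004,0,1],
    [0.008,0,0.004,0,1],
  ],
)

```text
clock: 17.68
tool_pos: [556.8, -38.6, 55.5]
orientation: [-1.875, -2.521, -0.002]
contact_force: [-3.6, 3.9, 7.0]
opening: 0.577
grip_force: 32.7
```

```bash
python3 -c "
from h import *
st()"
```

```text
TCP u 1.1 v -1.2 z 55.5 | F u 4.7 v 2.3 z 7.0 open 0.577 grip 32.7
```

Request:
servo_tool(
  steps=[
    [0,0,0,0,-0.3],
    [0,0,0,0,-0.6],
    [0,0,0,0,-1],
    [0,0,-0.02,0,-1],
    [0,0,-0.06,0,-1],
  ],
)

```text
clock: 18.3
tool_pos: [554.8, -39.2, 112.8]
orientation: [-1.874, -2.518, 0.005]
contact_force: [-0.4, 0.5, 0.5]
opening: 1.004
grip_force: 0.0
```

```bash
python3 -c "
from h import *
st(); go(572,218.5,190,0.42)
o=ctrl.observe(); print(o['joint_positions'].round(2))
go(572,218.5,190,0.42+1.5708)"
```

```text
TCP u 1.1 v 0.9 z 112.8 | F u 0.6 v 0.2 z 0.5 open 1.004 grip 0.0
shift [ 0.242   0.0902 -0.0774] roll -7.4 | now [554.8 -39.2 112.8] fingeryaw 0.291 tilt [-0.004 -0.001 -1.   ] j7 0.53 t 18.3
[-0.35  0.43  0.53  1.65 -0.23  1.13  0.53]
shift [ 0.242   0.0902 -0.0774] roll 82.6 | now [554.8 -39.2 112.8] fingeryaw 0.291 tilt [-0.004 -0.001 -1.   ] j7 0.53 t 18.3
```

Request:
servo_tool(
  steps=[
    [0,0,-0.05,10,-1],
    [0.04,0.015,-0.077,20,-1],
    [0.09,0.034,-0.077,30,-1],
    [0.14,0.052,-0.077,40,-1],
    [0.19,0.07,-0.077,50,-1],
  ],
)

```text
clock: 18.92
tool_pos: [569.2, 164.4, 191.2]
orientation: [2.769, 1.483, 0.002]
contact_force: [0.4, -0.4, -0.1]
opening: 1.003
grip_force: 0.0
```

```bash
python3 -c "
from h import *
st(); go(572,218.5,180,1.993)"
```

```text
TCP u 192.0 v -71.3 z 191.2 | F u -0.5 v -0.2 z -0.1 open 1.003 grip 0.0
shift [ 0.0466 -0.0276  0.0112] roll 32.2 | now [569.2 164.4 191.2] fingeryaw -0.587 tilt [ 0.001 -0.    -1.   ] j7 -0.67 t 18.93
```

Request:
servo_tool(
  steps=[
    [0.03,-0.016,0.005,10,-1],
    [0.043,-0.022,0.01,20,-1],
    [0.043,-0.022,0.01,30,-1],
    [0.043,-0.022,0.01,32,-1],
    [0.043,-0.022,0.01,32,-1],
  ],
)

```text
clock: 19.55
tool_pos: [574.3, 210.5, 181.0]
orientation: [3.068, 0.674, 0.0]
contact_force: [-0.1, -0.5, -0.7]
opening: 1.0
grip_force: 0.0
```

Run:
```python
from edge import *
st(); go(572,218.5,75,1.993)
t=snap('top','pics/t9.png');s=snap('side','pics/s9.png')
ck=pts(rect(50,56,108))
p=efit(ck,[s],[570,-86,1.862],'cork side'); d=p[:2]-C; print('cork uv',d@U,d@V)
c=s['pixels'][200:340,330:450].astype(int); m=c.min(2)>190; v,u=np.nonzero(m); print(m.sum(),u.mean()+330,v.mean()+200,'jar cap',px2w(s,(u.mean()+330,v.mean()+200),113), 'u',u.min()+330,u.max()+330,v.min()+200,v.max()+200)
c=t['pixels'][160:240,335:435].astype(int); m=c.min(2)>190; v,u=np.nonzero(m); print(m.sum()); 
if m.sum(): print('top jar',px2w(t,(u.mean()+335,v.mean()+160),113))
efit(pts(rect(56,40,108)),[s],[572,218,1.99],'tin side')
```

```text
TCP u 234.7 v -89.4 z 181.0 | F u -0.5 v 0.2 z -0.7 open 1.0 grip 0.0
shift [ 0.0013 -0.0083  0.106 ] roll 0.6 | now [574.3 210.5 181. ] fingeryaw -1.138 tilt [ 0. -0. -1.] j7 -1.23 t 19.55
cork side [565.371 -87.637   1.83 ] -106.5
cork uv -48.32218599385253 4.700529179197758
263 377.680608365019 226.17110266159696 jar cap [553.46642968 -37.67671142 113.        ] u 365 390 220 232
568
top jar [555.84661353 -32.15133701 113.        ]
tin side [573.522 218.483   1.976] -111.9
```

Cork is against the end wall (u −48) and the jar stands next to it (u≈4). Now I grip the tin across its 56 mm width.

Request:
servo_tool(
  steps=[
    [0.001,-0.009,0.03,0.6,-1],
    [0.001,-0.009,0.06,0.6,-1],
    [0.001,-0.009,0.09,0.6,-1],
    [0.001,-0.009,0.118,0.6,-1],
    [0.001,-0.009,0.118,0.6,-1],
  ],
)

```text
clock: 20.27
tool_pos: [569.0, 219.1, 60.8]
orientation: [3.072, 0.657, -0.008]
contact_force: [-0.6, 0.6, -0.3]
opening: 1.002
grip_force: 0.0
```

```bash
python3 -c "
from h import *
go(572.5,219.4,60,1.988);st()"
```

```text
shift [0.0033 0.0012 0.0008] roll 0.2 | now [569.  219.1  60.8] fingeryaw -1.15 tilt [-0.005 -0.001 -1.   ] j7 -1.2 t 20.27
TCP u 244.5 v -86.9 z 60.8 | F u 0.8 v 0.4 z -0.3 open 1.002 grip 0.0
```

Request:
servo_tool(
  steps=[
    [0.002,0.001,0,0,-1],
    [0.002,0.001,0,0,1],
    [0.002,0.001,0,0,1],
    [0.002,0.001,0,0,1],
    [0.002,0.001,0,0,1],
  ],
  squeeze=30,
)

```text
clock: 20.9
tool_pos: [574.4, 220.2, 64.5]
orientation: [-3.071, -0.657, -0.004]
contact_force: [-0.4, 0.5, 5.9]
opening: 0.646
grip_force: 32.4
```

Request:
servo_tool(
  steps=[
    [0,0,0,0,1],
    [0,0,0,0,1],
  ],
)

```text
clock: 21.15
tool_pos: [574.4, 220.2, 64.6]
orientation: [-3.071, -0.657, -0.004]
contact_force: [-1.6, 0.7, 5.9]
opening: 0.649
grip_force: 32.4
```

```bash
python3 -c "
from h import *
go(572.5,219.4,60,1.988);st()"
```

```text
shift [-0.0021 -0.      0.0046] roll 0.2 | now [574.4 220.2  64.6] fingeryaw -1.149 tilt [ 0.002  0.001 -1.   ] j7 -1.2 t 21.15
TCP u 244.0 v -92.3 z 64.6 | F u 1.2 v 1.3 z 5.9 open 0.649 grip 32.4
```

Request:
servo_tool(
  steps=[
    [0,0,-0.02,0,1],
    [0,0,-0.07,0,1],
    [0,0,-0.12,-10,1],
    [-0.0,0.03,-0.12,-20,1],
    [0,0.06,-0.12,-30,1],
  ],
)

```text
clock: 21.78
tool_pos: [597.9, 164.6, 183.1]
orientation: [2.792, 1.439, 0.0]
contact_force: [-0.0, -0.8, -2.7]
opening: 0.65
grip_force: 32.9
```

```bash
python3 -c "
from h import *
st(); go(540.4,12.2,175,.291)"
```

```text
TCP u 183.9 v -98.9 z 183.1 | F u -0.7 v 0.2 z -2.7 open 0.65 grip 32.9
shift [-0.1575  0.0416  0.0081] roll -52.1 | now [597.9 164.6 183.1] fingeryaw -0.619 tilt [ 0. -0. -1.] j7 -0.67 t 21.77
```

Request:
servo_tool(
  steps=[
    [-0.04,0.01,0,-10,1],
    [-0.08,0.02,0,-20,1],
    [-0.12,0.032,0,-30,1],
    [-0.155,0.042,0,-40,1],
    [-0.155,0.042,0,-50,1],
  ],
)

```text
clock: 22.4
tool_pos: [539.2, 9.2, 182.7]
orientation: [1.934, 2.475, -0.005]
contact_force: [1.4, 0.6, -2.0]
opening: 0.647
grip_force: 33.2
```

Request:
servo_tool(
  steps=[
    [0,0,0,-2,1],
    [0,0,0,-2,1],
  ],
)

```text
clock: 22.65
tool_pos: [540.8, 15.4, 182.5]
orientation: [-1.888, -2.51, 0.001]
contact_force: [-0.1, -0.4, -1.9]
opening: 0.647
grip_force: 33.2
```

```bash
python3 -c "
from h import *
st(); go(540.4,12.2,140,.291)"
```

```text
TCP u 57.5 v -1.4 z 182.5 | F u -0.3 v 0.2 z -1.9 open 0.647 grip 33.2
shift [-0.003  -0.0013  0.0425] roll -0.6 | now [540.8  15.4 182.5] fingeryaw 0.281 tilt [-0.001  0.    -1.   ] j7 0.38 t 22.65
```

Request:
servo_tool(
  steps=[
    [-0.003,-0.001,0,-0.6,1],
    [-0.003,-0.001,0.004,-0.6,1],
    [-0.003,-0.001,0.008,-0.6,1],
    [-0.003,-0.001,0.012,-0.6,1],
    [-0.003,-0.001,0.012,-0.6,1],
  ],
)

```text
clock: 23.28
tool_pos: [540.5, 11.6, 170.4]
orientation: [-1.874, -2.52, 0.001]
contact_force: [0.4, 0.6, -1.5]
opening: 0.647
grip_force: 33.1
```

```bash
python3 -c "
from edge import *
st(); go(540.4,12.2,140,.291)
s=snap('side','pics/s11.png'); t=snap('top','pics/t11.png'); z=ctrl.observe()['tool_pos'][2]-64.6
E=rect(40,56,z)
p=efit(pts(E[:1]+E[3:]+[(np.r_[20,28,z],np.r_[20,28,z+100]),(np.r_[-20,28,z],np.r_[-20,28,z+108]) ]),[s],[541,10,1.862],'tin side'); d=p[:2]-C; print(d@U,d@V)"
```

```text
TCP u 53.8 v 0.0 z 170.4 | F u 0.5 v -0.6 z -1.5 open 0.647 grip 33.1
shift [0.0006 0.0001 0.0304] roll 0.0 | now [540.5  11.6 170.4] fingeryaw 0.292 tilt [-0.001 -0.    -1.   ] j7 0.4 t 23.27
tin side [540.207   8.336   1.936] -51.3
50.83533824666017 1.2501429124424686
```

Request:
servo_tool(
  steps=[
    [0.001,0,0.01,0,1],
    [0.001,0,0.02,0,1],
    [0.001,0,0.03,0,1],
    [0.001,0,0.04,0,1],
    [0.001,0,0.047,0,1],
  ],
)

```text
clock: 24.0
tool_pos: [540.2, 13.2, 123.1]
orientation: [-1.873, -2.52, -0.0]
contact_force: [-0.6, 3.3, -0.3]
opening: 0.647
grip_force: 33.3
```

```bash
python3 -c "
from h import *
st()"
```

```text
TCP u 55.5 v -0.2 z 123.1 | F u 3.3 v -0.4 z -0.3 open 0.647 grip 33.3
```

Request:
servo_tool(
  steps=[
    [0,0,0.003,0,1],
    [0,0,0.006,0,1],
    [0,0,0.009,0,1],
    [0,0,0.009,0,1],
  ],
)

```text
clock: 24.5
tool_pos: [540.9, 12.8, 115.0]
orientation: [1.874, 2.521, 0.001]
contact_force: [-0.4, 2.7, -1.0]
opening: 0.644
grip_force: 33.3
```

```bash
python3 -c "
from h import *
st()"
```

```text
TCP u 55.0 v -0.7 z 115.0 | F u 2.7 v -0.3 z -1.0 open 0.644 grip 33.3
```

Light side contact with the jar only, and the foot is just entering at the rim. Continuing slowly.

Request:
servo_tool(
  steps=[
    [0,0,0.004,0,1],
    [0,0,0.008,0,1],
    [0,0,0.012,0,1],
    [0,0,0.012,0,1],
  ],
)

```text
clock: 25.0
tool_pos: [540.9, 12.8, 102.5]
orientation: [1.875, 2.521, 0.001]
contact_force: [1.3, 4.5, -2.0]
opening: 0.651
grip_force: 33.0
```

```bash
python3 -c "
from h import *
st()"
```

```text
TCP u 54.9 v -0.7 z 102.5 | F u 4.0 v -2.5 z -2.0 open 0.651 grip 33.0
```

In by about 14 mm with no vertical resistance. I keep lowering to the floor (TCP ≈ 72).

Request:
servo_tool(
  steps=[
    [0,0,0.006,0,1],
    [0,0,0.012,0,1],
    [0,0,0.018,0,1],
    [0,0,0.024,0,1],
    [0,0,0.026,0,1],
  ],
)

```text
clock: 25.62
tool_pos: [540.9, 13.1, 76.6]
orientation: [-1.874, -2.521, -0.001]
contact_force: [-0.8, 4.2, 1.1]
opening: 0.649
grip_force: 33.5
```

```bash
python3 -c "
from h import *
st()"
```

```text
TCP u 55.2 v -0.8 z 76.6 | F u 4.2 v -0.5 z 1.1 open 0.649 grip 33.5
```

Request:
servo_tool(
  steps=[
    [0,0,0.002,0,1],
    [0,0,0.004,0,1],
    [0,0,0.006,0,1],
    [0,0,0.006,0,1],
  ],
)

```text
clock: 26.12
tool_pos: [540.8, 13.2, 72.5]
orientation: [-1.874, -2.521, -0.002]
contact_force: [-3.5, 5.4, 11.1]
opening: 0.648
grip_force: 34.6
```

```bash
python3 -c "
from h import *
st()"
```

```text
TCP u 55.3 v -0.7 z 72.5 | F u 6.1 v 1.8 z 11.1 open 0.648 grip 34.6
```

Floor reached at exactly the expected height (64.6 + 8). Release and retreat.

Request:
servo_tool(
  steps=[
    [0,0,0,0,0],
    [0,0,0,0,-0.6],
    [0,0,0,0,-1],
    [0,0,-0.01,0,-1],
    [0,0,-0.05,0,-1],
  ],
)

```text
clock: 26.75
tool_pos: [538.4, 11.6, 119.5]
orientation: [-1.874, -2.517, 0.008]
contact_force: [0.8, 0.8, 0.2]
opening: 1.0
grip_force: 0.0
```

Request:
servo_tool(
  steps=[
    [0,0,-0.06,0,-1],
    [0,0,-0.12,0,-1],
    [0.06,0,-0.12,0,-1],
    [0.12,0,-0.12,0,-1],
    [0.18,0,-0.12,0,-1],
  ],
)

```text
clock: 27.38
tool_pos: [488.9, 185.6, 241.8]
orientation: [1.876, 2.518, 0.002]
contact_force: [0.8, 0.2, -0.1]
opening: 1.001
grip_force: 0.0
```

Request:
servo_tool(
  steps=[
    [0.05,0.01,0,0,-1],
    [0.1,0.02,0,0,-1],
    [0.15,0.03,0,0,-1],
    [0.15,0.03,0,0,-1],
  ],
)

```text
clock: 27.88
tool_pos: [472.1, 342.8, 240.3]
orientation: [-1.862, -2.528, -0.001]
contact_force: [0.0, -1.2, 0.2]
opening: 1.001
grip_force: 0.0
```

Run:
```python
from edge import *
st(); t=snap('top','pics/t12.png');s=snap('side','pics/s12.png')
for n,P,g in(('cork',rect(50,56,108),-48.5),('tin',rect(40,56,116),52.5)):
    for fr,l in(([t],'top'),([s],'side')):
        g0=np.r_[C+g*U,1.862]; p=efit(pts(P),fr,g0,n+' '+l); d=p[:2]-C; print('  u %.1f v %.1f'%(d@U,d@V))
for n,f,(x0,x1,y0,y1) in(('top',t,(335,435,150,240)),('side',s,(330,450,195,300))):
    c=f['pixels'][y0:y1,x0:x1].astype(int); m=(c.min(2)>205).astype(np.uint8)
    k,l,sv,ce=cv2.connectedComponentsWithStats(m)
    for i in range(1,k):
        if sv[i,4]>40: q=px2w(f,ce[i]+[x0,y0],113)[:2]-C; print(n,'white',sv[i],(ce[i]+[x0,y0]).round(1),'u %.1f v %.1f'%(q@U,q@V))
    m=(c.max(2)<70).astype(np.uint8); k,l,sv,ce=cv2.connectedComponentsWithStats(m)
    for i in range(1,k):
        if sv[i,4]>40: q=px2w(f,ce[i]+[x0,y0],123)[:2]-C; print(n,'black',sv[i],(ce[i]+[x0,y0]).round(1),'u %.1f v %.1f'%(q@U,q@V))
```

```text
TCP u 390.8 v -29.5 z 240.3 | F u -1.2 v 0.3 z 0.2 open 1.001 grip 0.0
cork top [569.18  -84.465   1.841] -108.7
  u -46.4 v 0.1
cork side [565.386 -87.659   1.835] -106.3
  u -48.3 v 4.7
tin top [541.172  11.429   1.862] -106.1
  u 53.5 v -0.6
tin side [536.541   7.253   1.917] -109.9
  u 50.9 v 5.1
top white [ 12  31  49  39 958] [371.4 197.4] u 28.5 v -1.6
side white [12 18 19 11 69] [350.1 218.6] u 54.8 v 18.2
side white [ 35  25  26  13 256] [377.7 226.2] u 2.9 v 1.9
side black [ 21  14  14  10 122] [357.2 213.6] u 47.0 v 8.1
side black [11 84 18 16 41] [349. 285.] u -88.2 v 178.1
side black [23 88 23 16 55] [365.6 291.7] u -114.7 v 172.4
```

Everything is consistent. Cork is at u≈−47, jar at ≈4 and tin at ≈52, each at the expected height, with nothing held. Handing in.

```bash
python3 -c "
from cell import ctrl
print(ctrl.job_done())"
```

```text
the job is handed in; nothing more can be done
None
```

I handed in the job at about 28 s on the robot's clock: the cork, jar and tin (cap up) stand released in one row in the caddy, by the final camera fits and contact heights, but no verdict came back.

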